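# Sweep the loose nuts off the assembly bench into the hardware tray

### The arm

A 7-joint arm with a two-finger parallel gripper is mounted at the origin on the work surface. World frame = base frame: x ahead of the robot, y to its left, z up, the work surface at z = 0. Lengths are in mm, angles in rad, forces in N, time in s.
With the tool pointing down it reaches from about 400 to 900 mm from the base axis. Payload 5.6 kg.
Tool frame: the origin (TCP) lies on the centre line of the jaws, within the pads' length; the fingertips stand 25 mm ahead of it and the grasp point (between the pads) lies 6 mm ahead of it; z points along the fingers, y is the line along which they close (so a half turn about z gives the same grasp; the last joint's range is limited). The gripper opens to 92 mm and grips with 3 to 60 N. Pads are 20 mm wide; open, the fingers measure 128 mm over their backs; the gripper's body (75 mm by 189 mm) begins 69 mm behind the grasp point.
Start: joints at [-0.043, 0.468, -0.012, 1.603, 0.006, 1.071, -0.056], TCP at [650.006, -0.043, 239.592] pointing down, gripper open.
Joint ranges: [-2.53, 2.53], [-0.31, 2.02], [-1.57, 1.55], [0.28, 2.44], [-1.29, 4.43], [0.15, 1.84], [-2.92, 2.92]. Speed limits (rad/s): [2.57, 2.57, 3.14, 3.14, 3.14, 3.14, 3.14].

### API

Orientations are given as a rotation vector (axis times angle).
In Python, from workcell import ctrl gives the robot as it stands.
- The arm moves only by the tool carry_out, never from a script. Its arguments are lists of equal length, an entry for each row: "delta_pos": the shift along the tool's x, y, z scaled (see below), a list of three; "rot": the turn, a rotation vector about the tool's x, y, z scaled (see below), a list of three; "fingers": the gripper command: -1 is shut, 1 is fully open, values between are in proportion. A call has 1 to 10 rows; each row is the pose to reach, as a shift and turn from the pose commanded when the call began, along the tool's axes at that moment; what a row does not reach only later rows make up. The controller multiplies each number of a shift by 500 mm and each number of a turn by pi/4 rad. A row lasts 1/10 s, in which the tool goes at most 50 mm and 8.59 degrees, less where a joint would pass 70% of its speed; a pose out of reach is approached as far as the arm can. A call with a number of a shift or a turn outside -1 to 1 is refused whole. A call with a gripper value outside its range is refused whole. The fingers move at their own pace and stop on an object; "grip_force" is the grip in N (left out, the last holds). Time passes only in rows, so rows that repeat a pose let the fingers close. It gives the time, the measured TCP pose, the force, the opening and the grip force at its end, in the units of the state.
- ctrl.sense(): the state, without advancing time (a new reading comes with each control period).
- ctrl.camera(name): name is "scene" or "side" or "wrist"; returns the picture (384x512x3 uint8, blue, green, red); there is no depth.
- ctrl.camera_info(name): a dict with "intrinsics" (3x3 intrinsics, pixels), "extrinsics" (4x4, takes a point from camera to world coordinates); the wrist camera has in their place "mount" (4x4, takes a point from camera to tool coordinates, whose origin is the TCP and whose axes are the flange's). Camera axes: x right, y down, z forward; pixel columns grow to the right and rows downward; lengths in mm; the calibration is good to about 2 mm. The wrist camera is an equidistant fisheye: a pixel r from the principal point sees the ray r / f radians off the axis. A picture is of the moment at which its call begins: read the wrist's pose just before it. camera_info takes no time and is no camera call.
- ctrl.job_done(): hands the job in; it is judged then, once.
The state is a dict: "t": time; "joint_pos": joint angles; "joint_velocities": joint speeds; "effort": joint torques, N m; "tcp_pos": TCP position; "tool_rot": TCP orientation; "wrist_force": force on the tool from outside, world axes, zero at the start; "torque": the same for the moment, N m; "width": opening from 0.0 (shut) to 1.0 (fully open); "grip_force": force on a finger pad.
Only numpy, scipy, OpenCV 4.12 (cv2) and the standard library are available. Lean on these libraries where they do the work, as an engineer would, in place of code of your own. Each camera call takes 0.05 s, during which the arm holds its last target. There are 200 camera calls.

### The job

Clear the loose hardware off the valve assembly bench: with the fingertips, sweep all four hex nuts along the mat and in through the open front of the sheet-metal tray, until every nut lies wholly inside it, past the front lip. Never pinch a nut hard or pick one up, and do not disturb the ball valve, the round sleeve, the flat ring, the tools or the tape. Finish with the hand clear of everything.

Things in the scene. Friction and masses are not known exactly. Their poses are not given: they have to be found in the camera images.
- tray: open-fronted aluminium sheet tray, screwed down on the robot's right, its mouth facing left, towards the nuts. Origin: middle of the front lip at mat height; +y points out of the mouth over the mat, +x along the mouth, z up. Inside: x = -104 to +104 mm, y = 0 (lip) to -151 mm (back wall). The lip is bevelled from 0 up to 2 mm over its first 20 mm; then the floor is flat, 2 mm above the mat.
- tray_floor (a point): centre of the tray's flat floor, 85 mm inside the lip, 2 mm above the mat; axes as the tray's. Fingertips sweeping in must ride more than 2 mm above the mat. Side walls 4 mm thick, 14 mm high at the mouth, 38 mm from 60 mm inside it; back wall 38 mm high, with a 24 mm flat screw flange behind it.
- nut0: M16 hex nut, bright stainless steel, 24 mm across flats, 27.7 mm across corners, 13 mm high, about 35 g, lying flat loose on the mat at the start. All four nuts are alike; they are the only hexagonal loose pieces. Origin: centre of its underside; z up along the bore.
- nut1: M16 hex nut, bright stainless steel, 24 mm across flats, 27.7 mm across corners, 13 mm high, about 35 g, lying flat loose on the mat at the start. All four nuts are alike; they are the only hexagonal loose pieces. Origin: centre of its underside; z up along the bore.
- nut2: M16 hex nut, bright stainless steel, 24 mm across flats, 27.7 mm across corners, 13 mm high, about 35 g, lying flat loose on the mat at the start. All four nuts are alike; they are the only hexagonal loose pieces. Origin: centre of its underside; z up along the bore.
- nut3: M16 hex nut, bright stainless steel, 24 mm across flats, 27.7 mm across corners, 13 mm high, about 35 g, lying flat loose on the mat at the start. All four nuts are alike; they are the only hexagonal loose pieces. Origin: centre of its underside; z up along the bore.
- valve: bare stainless ball valve lying ready on the mat among the nuts, to be left alone: 66 mm long along its y axis (pipe axis), 38 mm wide, 55 mm high to its square stem, 0.45 kg, loose. Origin: centre of its underside.
- sleeve: plain round steel sleeve standing upright among the nuts, to be left alone: 32 mm diameter, 45 mm high, open bore, loose. Origin: centre of its underside.
- washer: plain round steel thrust ring lying flat among the nuts, to be left alone: 38 mm outside diameter, 22 mm bore, 10 mm high, loose. Origin: centre of its underside.
- spanner: steel combination spanner, 170 mm long, lying on the mat on the robot's left, beyond the nuts from the tray; left alone. Origin: middle of its length, underside; it lies along its x axis.
- screwdriver: screwdriver with black handle, 190 mm long, lying far from the robot beyond the nuts; left alone. Origin: middle of its length, underside; it lies along its x axis.
- tape: roll of red tape lying flat, 84 mm diameter, 20 mm high, far from the robot beyond the nuts; left alone. Origin: centre of its underside.

How it is judged:
By the outcome, as a careful person would: the job done as asked, in the order asked, and still so for the second after the job is handed in, with the robot touching nothing.
It also fails if it takes over 72 s, if anything falls off the work surface, if the arm or the gripper's body presses on something with over 40 N, if the wrist force passes 120 N, or if a joint passes its speed limit or range.

## Working session

There is one attempt and no reset: what is moved stays moved. The work goes in short steps, Python scripts to look and compute and a tool call to move; the robot and the scene stay as the last step left them, time stands still between calls to the robot, and variables do not carry over. Pictures are saved under pics/ and viewed, at most 10 in all, crops included, and the job is handed in when it is done.

Besides the shell and the picture viewer there is one more tool, called after "Emit:" as name(argument=value, ...) on one line, values as JSON. carry_out: Moves the arm, as the interface text tells. Shifts and turns lie within -1 to 1; 1 stands for 500 mm of shift or pi/4 rad of turn. Its arguments: {"type":"object","properties":{"delta_pos":{"type":"array"},"rot":{"type":"array"},"fingers":{"type":"array"},"grip_force":{"type":"number"}},"required":["delta_pos","rot","fingers"]}

```bash
mkdir -p pics; cat > h.py <<'E'
import numpy as np, cv2
from workcell import ctrl
def pix2w(name,u,v,z):
    i=ctrl.camera_info(name);K=np.array(i["intrinsics"]);T=np.array(i["extrinsics"])
    d=T[:3,:3]@np.linalg.inv(K)@np.array([u,v,1.]);o=T[:3,3]
    return o+d*(z-o[2])/d[2]
def w2pix(name,p):
    i=ctrl.camera_info(name);K=np.array(i["intrinsics"]);T=np.linalg.inv(np.array(i["extrinsics"]))
    q=K@(T[:3,:3]@np.array(p,float)+T[:3,3]);return q[:2]/q[2]
E
python3 - <<'E'
from h import *
s=ctrl.sense();print(s["tcp_pos"],s["tool_rot"],s["t"])
ims=[]
for n in("scene","side","wrist"):
    im=ctrl.camera(n);cv2.imwrite(f"pics/{n}0.png",im);i=ctrl.camera_info(n);print(n,{k:np.round(v,3).tolist() for k,v in i.items() if hasattr(v,'__len__') and not isinstance(v,str)})
    ims.append(im)
cv2.imwrite("pics/scene0b.png",cv2.resize(ims[0],(800,600),interpolation=cv2.INTER_CUBIC))
cv2.imwrite("pics/wrist0b.png",cv2.resize(ims[2],(800,600),interpolation=cv2.INTER_CUBIC))
E
```

```text
[ 6.49452080e+02 -4.45737164e-02  2.38636723e+02] [-2.22062781e+00 -2.22058306e+00  2.09733604e-03] 0.0
scene {'intrinsics': [[402.546, 0.0, 255.479], [0.0, 402.546, 192.015], [0.0, 0.0, 1.0]], 'extrinsics': [[-0.51, 0.728, -0.459, 1008.762], [0.86, 0.427, -0.278, 236.632], [-0.006, -0.536, -0.844, 757.385], [0.0, 0.0, 0.0, 1.0]]}
side {'intrinsics': [[457.139, 0.0, 253.143], [0.0, 457.139, 193.487], [0.0, 0.0, 1.0]], 'extrinsics': [[-0.716, -0.361, 0.597, -2.874], [-0.697, 0.398, -0.596, 650.278], [-0.022, -0.844, -0.536, 585.014], [0.0, 0.0, 0.0, 1.0]]}
wrist {'intrinsics': [[297.319, 0.0, 260.755], [0.0, 297.319, 193.314], [0.0, 0.0, 1.0]], 'mount': [[0.001, -0.968, -0.252, 70.399], [1.0, 0.001, 0.0, 0.714], [-0.0, -0.252, 0.968, -145.766], [0.0, 0.0, 0.0, 1.0]]}
```

View pics/scene0b.png

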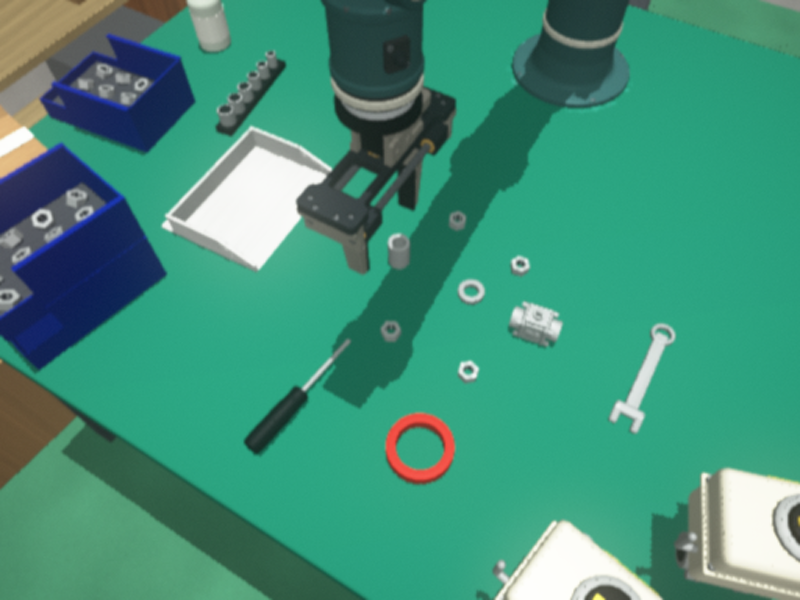

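View pics/wrist0b.png

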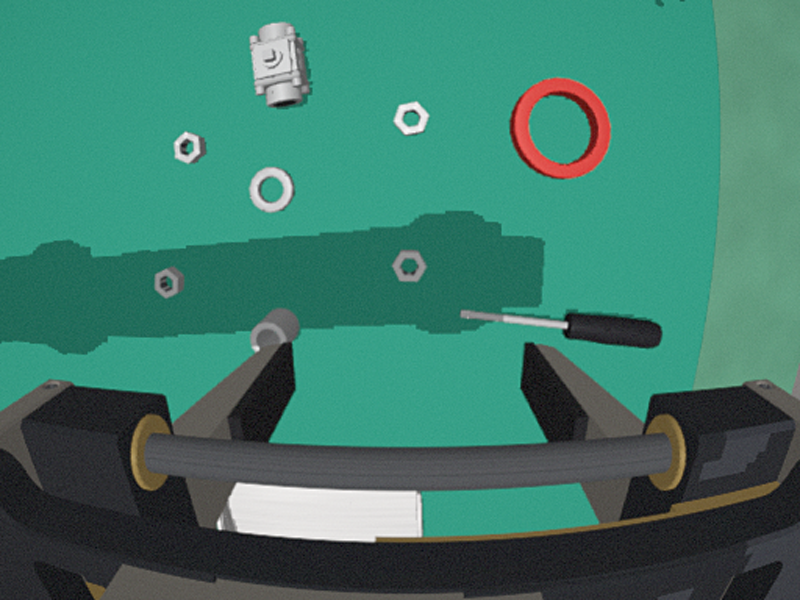

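The scene image (800 px wide) shows the nuts at about (457,220), (520,265), (391,330) and (468,371). The sleeve is at (399,250), the ring at (471,291), the valve at (537,323) and the screwdriver tip at (348,342). The tray mouth runs from (258,268) to behind the gripper. In the wrist image the nuts are at (168,283), (189,148), (409,266) and (411,118).

```bash
cat >> h.py <<'E'
from scipy.spatial.transform import Rotation as R
def wr(u,v,z,s,full=False):
    i=ctrl.camera_info("wrist");K=np.array(i["intrinsics"]);M=np.array(i["mount"])
    d=np.array([u-K[0,2],v-K[1,2]]);r=np.hypot(*d);th=r/K[0,0]
    c=np.array([*(np.sin(th)*d/max(r,1e-9)),np.cos(th)])
    Q=R.from_rotvec(s["tool_rot"]).as_matrix();o=Q@M[:3,3]+np.array(s["tcp_pos"]);w=Q@M[:3,:3]@c
    return o+w*(z-o[2])/w[2]
def blobs(im,amin=60):
    hsv=cv2.cvtColor(im,cv2.COLOR_BGR2HSV)
    g=cv2.inRange(hsv,(70,90,40),(95,255,255))
    n,l,st,c=cv2.connectedComponentsWithStats(255-g)
    return [(st[k],c[k]) for k in range(1,n) if st[k][4]>=amin and st[k][4]<9000]
E
python3 - <<'E'
from h import *
s=ctrl.sense()
print(R.from_rotvec(s["tool_rot"]).as_matrix().round(2).tolist())
for n in("scene","wrist"):
    im=cv2.imread(f"pics/{n}0.png");print(n)
    for st,c in blobs(im):
        f=(lambda z:pix2w(n,*c,z)) if n!="wrist" else (lambda z:wr(*c,z,s))
        print((c*1.5625).round(),st.tolist(),f(6.5)[:2].round(1))
for n,(u,v) in dict(tl=(258,268),tipS=(348,342),br=(166,222),bl=(252,128),wl=(398,265)).items():
    for z in(0,14,38): print(n,z,pix2w("scene",u/1.5625,v/1.5625,z)[:2].round(1))
for u,v in((468,315),(420,490),(421,537)):print(wr(u/1.5625,v/1.5625,3,s).round(1))
im=cv2.imread("pics/side0.png");cv2.imwrite("pics/side0b.png",cv2.resize(im,(800,600),interpolation=cv2.INTER_CUBIC))
E
```

```text
[[0.0, 1.0, -0.0], [1.0, -0.0, -0.0], [-0.0, -0.0, -1.0]]
scene
[639.   3.] [402, 0, 14, 6, 63] [-252.8   45.4]
[785.   4.] [486, 0, 26, 8, 118] [-396.1  297.1]
[579.  37.] [347, 6, 51, 26, 385] [-87.1 -17.4]
[396.  54.] [245, 22, 18, 25, 362] [ 131.6 -295.9]
[246.  94.] [139, 33, 40, 53, 757] [ 364.2 -468.8]
[457. 220.] [288, 135, 10, 12, 102] [430.7  -8.4]
[398. 250.] [248, 149, 15, 23, 273] [526.3 -56.4]
[519. 265.] [327, 164, 12, 12, 118] [459.3 110. ]
[471. 291.] [293, 179, 17, 16, 177] [536.1  69.6]
[535. 323.] [326, 193, 34, 29, 671] [538.1 170.4]
[390. 331.] [244, 205, 13, 14, 123] [650.1   4.3]
[643. 378.] [390, 207, 42, 70, 797] [543.8 325.7]
[295. 397.] [160, 217, 64, 69, 361] [795.9 -51.3]
[ 29. 421.] [0, 229, 73, 85, 2285] [ 993.9 -322.6]
[468. 371.] [293, 231, 14, 14, 136] [650.4 123.7]
[419. 447.] [246, 264, 46, 46, 1056] [773.1 120.5]
[743. 534.] [431, 299, 81, 85, 5565] [674.3 488.6]
[570. 570.] [316, 333, 109, 51, 3220] [810.5 334.3]
wrist
[278.  64.] [160, 14, 38, 55, 1615] [543.3 175. ]
[560. 128.] [326, 49, 65, 66, 2026] [776.9 121.6]
[410. 118.] [252, 65, 23, 22, 299] [652.4 124.5]
[189. 147.] [111, 84, 21, 21, 292] [460.8 110.2]
[271. 189.] [159, 107, 29, 29, 490] [536.9  68.8]
[409. 265.] [251, 160, 22, 21, 282] [651.    3.5]
[169. 282.] [99, 171, 19, 20, 275] [431.8  -9. ]
[585. 327.] [294, 198, 129, 24, 1346] [810.1 -50.7]
tl 0 [ 654.7 -221. ]
tl 14 [ 661.3 -212.5]
tl 38 [ 672.5 -198. ]
tipS 0 [691.4 -38.4]
tipS 14 [697.3 -33.3]
tipS 38 [707.4 -24.6]
br 0 [ 657.2 -398.1]
br 14 [ 663.7 -386.4]
br 38 [ 674.9 -366.3]
bl 0 [ 423.  -411.9]
bl 14 [ 433.8 -399.9]
bl 38 [ 452.4 -379.4]
wl 0 [545.5 -45.4]
wl 14 [554.  -40.2]
wl 38 [568.7 -31.3]
[702.2 -40.3   3. ]
[ 663.  -225.2    3. ]
[ 665.1 -292.5    3. ]
```

View pics/side0b.png

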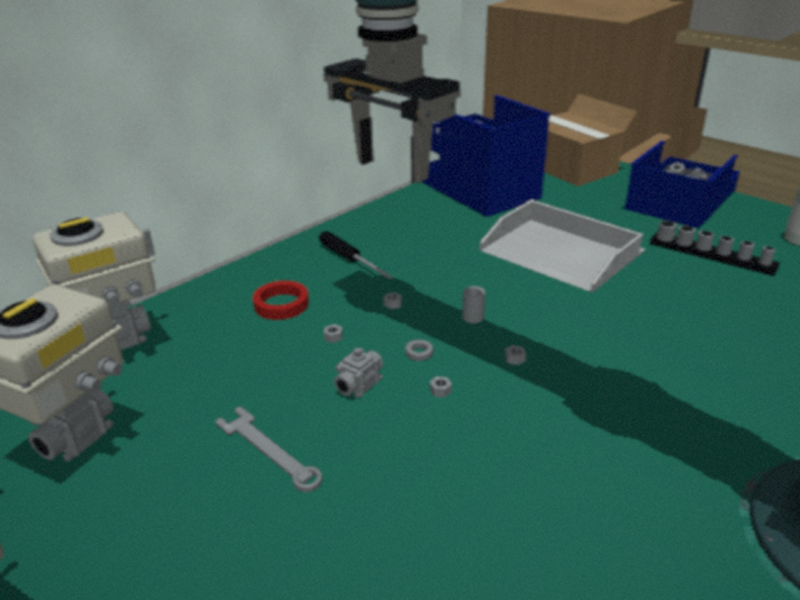

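The side view shows the tray mouth corners at (481,250) and (594,288) and the sleeve base at about (474,316). It confirms that the lanes between the sleeve, the ring and the valve are open.

```bash
python3 - <<'E'
from h import *
for n,(u,v) in dict(frontleft=(481,250),frontright=(594,288),rightout=(643,250),sleevebase=(474,318)).items():
    print(n,[pix2w("side",u/1.5625,v/1.5625,z)[:2].round(1).tolist() for z in(0,14,38)])
n="side";im=cv2.imread("pics/side0.png")
for st,c in blobs(im): 
    p=pix2w(n,*c,6.5)[:2]
    if 400<p[0]<750 and -450<p[1]<250: print((c*1.5625).round(),st.tolist(),p.round(1),pix2w(n,*c,22)[:2].round(1))
print(pix2w("scene",398/1.5625,250/1.5625,22).round(1))
# tray white mask hull
for n in("side","scene"):
    im=cv2.imread(f"pics/{n}0.png");hsv=cv2.cvtColor(im,cv2.COLOR_BGR2HSV)
    m=cv2.inRange(hsv,(0,0,90),(180,70,255));k,l,st,c=cv2.connectedComponentsWithStats(m)
    u,v=map(int,w2pix(n,(560,-330,2)));L=l[v-3:v+4,u-3:u+4].max();
    cn=max(cv2.findContours((l==L).astype(np.uint8),0,2)[0],key=cv2.contourArea)
    q=cv2.approxPolyDP(cv2.convexHull(cn),3,True)[:,0]
    for a in q: print(n,a,[pix2w(n,*a,z)[:2].round().tolist() for z in(0,14,38)])
E
```

```text
frontleft [[656.5, -218.6], [640.7, -197.8], [613.6, -162.2]]
frontright [[448.2, -237.8], [437.5, -216.5], [418.9, -180.1]]
rightout [[452.5, -401.2], [441.6, -376.1], [422.9, -332.9]]
sleevebase [[533.0, -46.8], [520.2, -30.1], [498.2, -1.5]]
[473. 304.] [296, 183, 15, 24, 311] [551.9 -67.6] [537.  -48.4]
[392. 300.] [245, 187, 12, 11, 105] [649.5   6.1] [632.   23.4]
[332. 332.] [207, 207, 12, 12, 120] [652.4 124.5] [634.8 138.6]
[418. 349.] [259, 217, 18, 14, 191] [535.   71.4] [520.6  86.9]
[515. 355.] [323, 221, 14, 13, 149] [431.   -6.7] [419.4  10.9]
[358. 372.] [214, 223, 31, 32, 704] [559.4 162. ] [544.3 175.1]
[440. 386.] [275, 241, 14, 13, 156] [461.1 111.2] [448.7 125.6]
[535.8 -50.9  22. ]
side [412 159] [[454.0, -407.0], [443.0, -382.0], [425.0, -338.0]]
side [377 186] [[450.0, -226.0], [439.0, -205.0], [420.0, -169.0]]
side [310 161] [[649.0, -218.0], [633.0, -197.0], [606.0, -162.0]]
side [307 154] [[680.0, -244.0], [663.0, -223.0], [635.0, -186.0]]
side [321 138] [[712.0, -350.0], [695.0, -326.0], [666.0, -285.0]]
side [340 127] [[716.0, -451.0], [699.0, -424.0], [669.0, -379.0]]
side [410 149] [[487.0, -457.0], [475.0, -430.0], [455.0, -385.0]]
scene [104 143] [[662.0, -401.0], [669.0, -389.0], [680.0, -369.0]]
scene [162  81] [[419.0, -412.0], [430.0, -400.0], [449.0, -380.0]]
scene [192  93] [[415.0, -316.0], [426.0, -305.0], [445.0, -288.0]]
scene [212 108] [[434.0, -240.0], [444.0, -231.0], [463.0, -216.0]]
scene [232 149] [[521.0, -123.0], [530.0, -117.0], [545.0, -105.0]]
scene [233 173] [[579.0, -84.0], [587.0, -78.0], [601.0, -68.0]]
scene [163 173] [[661.0, -223.0], [667.0, -214.0], [678.0, -200.0]]
```

Measured positions (mm):

| Item | Position |
|---|---|
| Nut A | (431, -8) |
| Nut B | (460, 111) |
| Nut C | (651, 4) |
| Nut D | (652, 124) |
| Sleeve | (536, -50) |
| Ring | (536, 70) |
| Tray mouth | y ≈ -225, x 450 to 656 |

I'll use the nearly closed fingers as a notched paddle, one nut per sweep, starting with A.

Emit:
carry_out(delta_pos=[[0.052, -0.456, 0.32], [0.052, -0.456, 0.32], [0.052, -0.456, 0.32], [0.052, -0.456, 0.32], [0.052, -0.456, 0.32], [0.052, -0.456, 0.32], [0.052, -0.456, 0.32], [0.052, -0.456, 0.32], [0.052, -0.456, 0.32], [0.052, -0.456, 0.32]], rot=[[0, 0, -0.342], [0, 0, -0.342], [0, 0, -0.342], [0, 0, -0.342], [0, 0, -0.342], [0, 0, -0.342], [0, 0, -0.342], [0, 0, -0.342], [0, 0, -0.342], [0, 0, -0.342]], fingers=[-0.74, -0.74, -0.74, -0.74, -0.74, -0.74, -0.74, -0.74, -0.74, -0.74])

```text
t: 1.15
tcp_pos: [423.8, 26.0, 80.3]
tool_rot: [1.904, 2.497, 0.003]
wrist_force: [-0.2, -1.2, -0.2]
width: 0.152
grip_force: 0.0
```

```bash
python3 - <<'E'
from h import *
s=ctrl.sense();im=ctrl.camera("wrist");cv2.imwrite("pics/w1.png",cv2.resize(im,(800,600)))
print(s["t"],s["tcp_pos"],s["width"],s["wrist_force"])
for st,c in blobs(im): print((c*1.5625).round(),st.tolist(),wr(*c,6.5,s)[:2].round(1))
E
```

```text
1.15 [423.79062314  25.96378212  80.27928171] 0.15168512720504262 [-0.20444858 -1.20509129 -0.23236947]
[715. 130.] [427, 40, 63, 87, 4153] [557.5 176.8]
[531. 184.] [321, 100, 38, 37, 855] [462.6 110.6]
[789. 270.] [497, 160, 15, 27, 324] [646.7 122.2]
[631. 304.] [383, 172, 43, 46, 1203] [536.1  69.2]
```

View pics/w1.png

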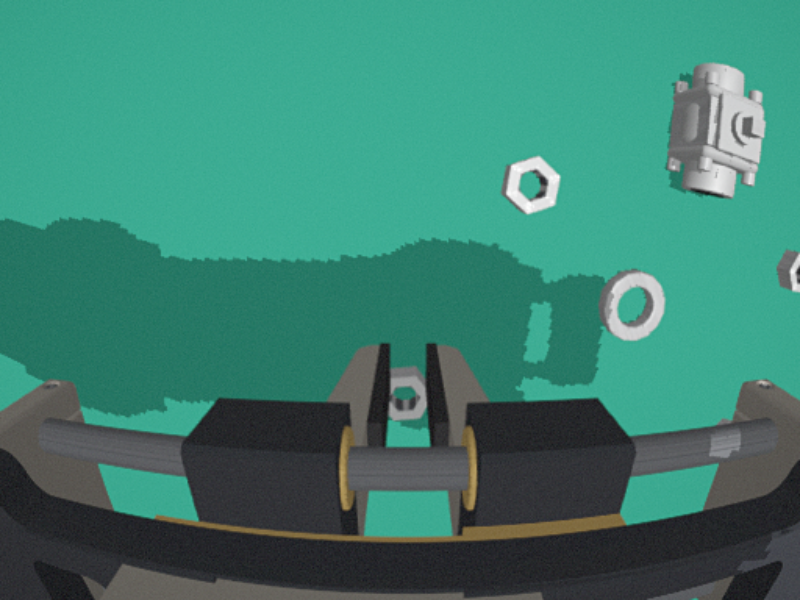

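The wrist image shows nut A at (406,394), centred between the two fingers and just ahead of them. I'll descend and sweep.

Emit:
carry_out(delta_pos=[[0, 0, 0.04], [0, 0, 0.08], [0, 0, 0.099], [0, 0, 0.099], [-0.02, 0, 0.099], [-0.05, 0, 0.099], [-0.085, 0, 0.099], [-0.12, 0, 0.099], [-0.155, 0, 0.099], [-0.19, 0, 0.099]], rot=[[0, 0, 0], [0, 0, 0], [0, 0, 0], [0, 0, 0], [0, 0, 0], [0, 0, 0], [0, 0, 0], [0, 0, 0], [0, 0, 0], [0, 0, 0]], fingers=[-0.74, -0.74, -0.74, -0.74, -0.74, -0.74, -0.74, -0.74, -0.74, -0.74])

```text
t: 2.2
tcp_pos: [448.2, -67.2, 31.1]
tool_rot: [1.904, 2.497, 0.001]
wrist_force: [-0.6, -0.5, -0.3]
width: 0.127
grip_force: 0.1
```

```bash
python3 - <<'E'
from h import *
s=ctrl.sense()
print(s["t"],s["tcp_pos"],s["width"],s["wrist_force"])
for n in("scene","side"):
  im=ctrl.camera(n)
  cv2.imwrite(f"pics/{n}2.png",im)
  p=w2pix(n,(450,-90,10)).astype(int);print(p)
  if n=="side": cv2.imwrite("pics/c2.png",cv2.resize(im[p[1]-60:p[1]+60,p[0]-80:p[0]+80],(640,480)))
E
```

```text
2.2 [448.18952598 -67.24430495  31.14752992] 0.1270071977165439 [-0.63404056 -0.52003073 -0.30473481]
[258 132]
[344 205]
```

View pics/c2.png

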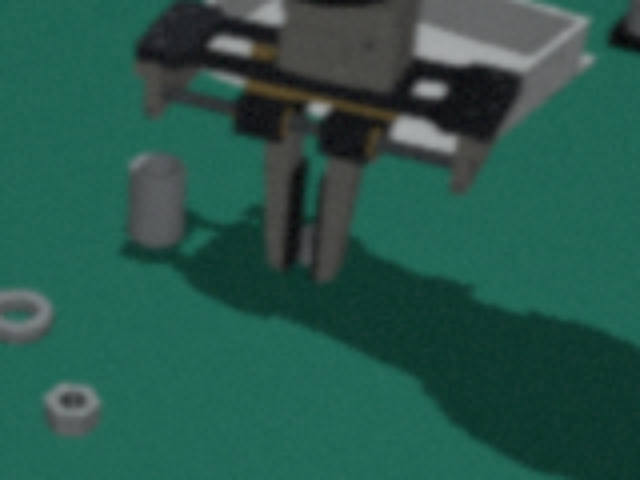

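The side crop shows nut A at (308,245), just ahead of the fingers and between them, and the sleeve is clear. I'll continue into the tray.

Emit:
carry_out(delta_pos=[[-0.035, 0, 0], [-0.08, 0, 0], [-0.125, 0, 0], [-0.17, 0, 0], [-0.215, 0, 0], [-0.26, 0, 0], [-0.305, 0, 0], [-0.35, 0, 0], [-0.395, 0, 0], [-0.44, 0, 0]], rot=[[0, 0, 0], [0, 0, 0], [0, 0, 0], [0, 0, 0], [0, 0, 0], [0, 0, 0], [0, 0, 0], [0, 0, 0], [0, 0, 0], [0, 0, 0]], fingers=[-0.74, -0.74, -0.74, -0.74, -0.74, -0.74, -0.74, -0.74, -0.74, -0.74])

```text
t: 3.3
tcp_pos: [506.1, -277.9, 30.8]
tool_rot: [1.903, 2.499, 0.001]
wrist_force: [-0.8, 1.7, -0.1]
width: 0.13
grip_force: 0.2
```

Emit:
carry_out(delta_pos=[[-0.02, 0, 0], [-0.03, 0, 0], [-0.01, 0, 0], [0.02, 0, 0], [0.03, 0, -0.1], [0.03, 0, -0.2]], rot=[[0, 0, 0], [0, 0, 0], [0, 0, 0], [0, 0, 0], [0, 0, 0], [0, 0, 0]], fingers=[-0.74, -0.74, -0.74, -0.74, -0.74, -0.74])

```text
t: 3.9
tcp_pos: [499.8, -258.5, 128.9]
tool_rot: [-1.894, -2.498, 0.0]
wrist_force: [0.8, 0.1, 1.1]
width: 0.133
grip_force: 0.0
```

```bash
python3 - <<'E'
from h import *
s=ctrl.sense();im=ctrl.camera("side");cv2.imwrite("pics/side3.png",cv2.resize(im[100:280,190:430],(800,600)))
print(s["t"],s["tcp_pos"],s["width"],s["wrist_force"],s["tool_rot"])
print(w2pix("side",(513,-310,8)))
E
```

```text
3.9 [ 499.77874649 -258.4727703   128.93374637] 0.13279460661906162 [0.83240033 0.08084808 1.05649367] [-1.89439505e+00 -2.49775815e+00  3.46880427e-04]
[373.35725787 162.31996258]
```

View pics/side3.png

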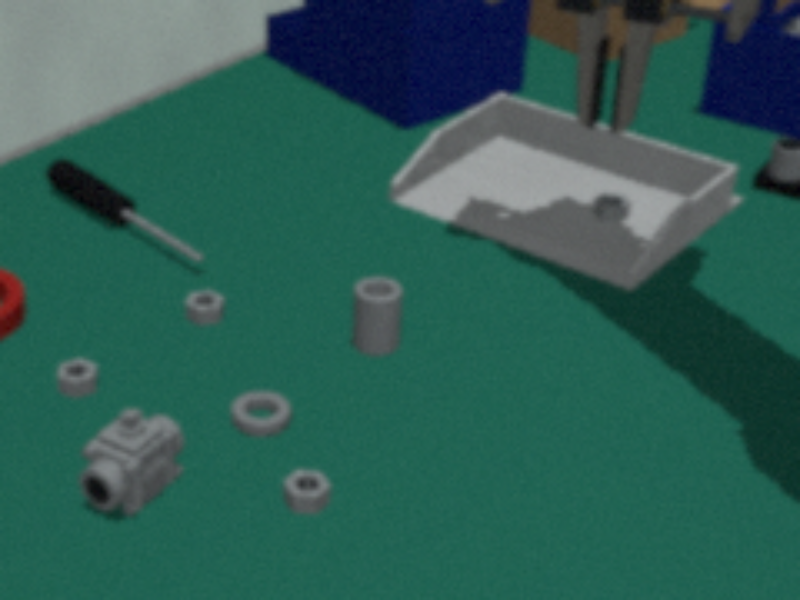

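Nut A is well inside the tray at (612,208), and everything else is undisturbed. Nut B is next.

Emit:
carry_out(delta_pos=[[0.812, 0.134, 0.1], [0.812, 0.134, 0.1], [0.812, 0.134, 0.1], [0.812, 0.134, 0.1], [0.812, 0.134, 0.1], [0.812, 0.134, 0.1], [0.812, 0.134, 0.1], [0.812, 0.134, 0.1], [0.812, 0.134, 0.1], [0.812, 0.134, 0.1]], rot=[[0, 0, 0.246], [0, 0, 0.246], [0, 0, 0.246], [0, 0, 0.246], [0, 0, 0.246], [0, 0, 0.246], [0, 0, 0.246], [0, 0, 0.246], [0, 0, 0.246], [0, 0, 0.246]], fingers=[-0.74, -0.74, -0.74, -0.74, -0.74, -0.74, -0.74, -0.74, -0.74, -0.74])

```text
t: 4.95
tcp_pos: [455.8, 150.2, 79.5]
tool_rot: [-2.125, -2.311, 0.0]
wrist_force: [0.2, 0.1, -0.3]
width: 0.131
grip_force: 0.0
```

```bash
python3 - <<'E'
from h import *
s=ctrl.sense();print(s["t"],s["tcp_pos"],R.from_rotvec(s["tool_rot"]).as_matrix().round(3).tolist())
E
```

```text
4.95 [455.80289546 150.17331612  79.49591884] [[-0.084, 0.996, -0.001], [0.996, 0.084, 0.001], [0.001, -0.001, -1.0]]
```

Emit:
carry_out(delta_pos=[[0, 0, 0.04], [0, 0, 0.08], [0, 0, 0.099], [0, 0, 0.099], [-0.02, 0, 0.099], [-0.05, 0, 0.099], [-0.085, 0, 0.099], [-0.125, 0, 0.099], [-0.165, 0, 0.099], [-0.205, 0, 0.099]], rot=[[0, 0, 0], [0, 0, 0], [0, 0, 0], [0, 0, 0], [0, 0, 0], [0, 0, 0], [0, 0, 0], [0, 0, 0], [0, 0, 0], [0, 0, 0]], fingers=[-0.74, -0.74, -0.74, -0.74, -0.74, -0.74, -0.74, -0.74, -0.74, -0.74])

```text
t: 5.95
tcp_pos: [466.8, 41.9, 31.4]
tool_rot: [2.136, 2.301, 0.002]
wrist_force: [0.6, 0.0, -1.1]
width: 0.134
grip_force: 0.1
```

Emit:
carry_out(delta_pos=[[-0.035, 0, 0], [-0.08, 0, 0], [-0.125, 0, 0], [-0.17, 0, 0], [-0.215, 0, 0], [-0.26, 0, 0], [-0.305, 0, 0], [-0.35, 0, 0], [-0.395, 0, 0], [-0.44, 0, 0]], rot=[[0, 0, 0], [0, 0, 0], [0, 0, 0], [0, 0, 0], [0, 0, 0], [0, 0, 0], [0, 0, 0], [0, 0, 0], [0, 0, 0], [0, 0, 0]], fingers=[-0.74, -0.74, -0.74, -0.74, -0.74, -0.74, -0.74, -0.74, -0.74, -0.74])

```text
t: 6.95
tcp_pos: [482.7, -177.8, 31.5]
tool_rot: [2.136, 2.301, 0.0]
wrist_force: [0.3, 1.1, -0.5]
width: 0.132
grip_force: 0.1
```

Emit:
carry_out(delta_pos=[[-0.035, 0, 0], [-0.07, 0, 0], [-0.105, 0, 0], [-0.135, 0, 0], [-0.145, 0, 0], [-0.12, 0, 0], [-0.1, 0, 0], [-0.1, 0, -0.1], [-0.1, 0, -0.2], [-0.1, 0, -0.2]], rot=[[0, 0, 0], [0, 0, 0], [0, 0, 0], [0, 0, 0], [0, 0, 0], [0, 0, 0], [0, 0, 0], [0, 0, 0], [0, 0, 0], [0, 0, 0]], fingers=[-0.74, -0.74, -0.74, -0.74, -0.74, -0.74, -0.74, -0.74, -0.74, -0.74])

```text
t: 7.95
tcp_pos: [490.5, -224.3, 136.1]
tool_rot: [2.126, 2.3, 0.006]
wrist_force: [1.4, -0.9, 0.1]
width: 0.129
grip_force: 0.0
```

```bash
python3 - <<'E'
from h import *
s=ctrl.sense();im=ctrl.camera("side");cv2.imwrite("pics/side4.png",cv2.resize(im[100:280,190:430],(800,600)))
print(s["t"],s["tcp_pos"],s["width"],s["wrist_force"],s["tool_rot"])
for st,c in blobs(im): 
    p=pix2w("side",*c,6.5)[:2]
    if 400<p[0]<750 and -450<p[1]<250: print((c*1.5625).round(),st.tolist(),p.round(1))
E
```

```text
7.95 [ 490.5210507  -224.29068016  136.14804091] 0.12873319958759308 [ 1.37764014 -0.86471472  0.10002674] [2.12562616 2.29982609 0.00636103]
[473. 303.] [296, 183, 15, 24, 310] [553.1 -68.6]
[392. 299.] [245, 187, 12, 11, 101] [650.8   5. ]
[332. 332.] [207, 207, 12, 12, 121] [652.2 124.6]
[418. 349.] [259, 217, 18, 14, 192] [535.1  71.5]
[358. 372.] [214, 223, 31, 32, 709] [559.3 162.1]
```

View pics/side4.png

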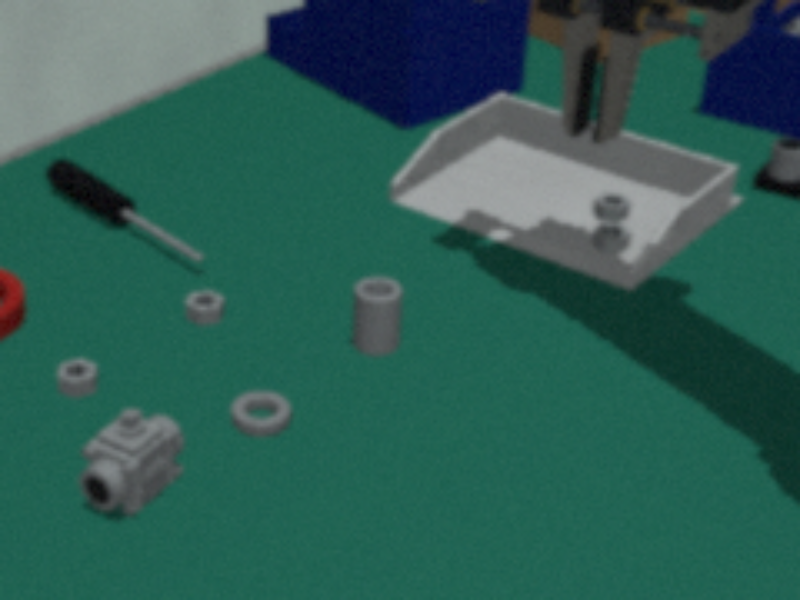

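Nut B is inside at (610,238), and the bystanders are unchanged. Nut C is next.

Emit:
carry_out(delta_pos=[[0.503, 0.379, 0.05], [0.503, 0.379, 0.1], [0.503, 0.379, 0.1], [0.503, 0.379, 0.1], [0.503, 0.379, 0.1], [0.503, 0.379, 0.1], [0.503, 0.379, 0.1], [0.503, 0.379, 0.1], [0.503, 0.379, 0.1], [0.503, 0.379, 0.1]], rot=[[0, 0, 0.3], [0, 0, 0.3], [0, 0, 0.3], [0, 0, 0.3], [0, 0, 0.3], [0, 0, 0.3], [0, 0, 0.3], [0, 0, 0.3], [0, 0, 0.3], [0, 0, 0.3]], fingers=[-0.74, -0.74, -0.74, -0.74, -0.74, -0.74, -0.74, -0.74, -0.74, -0.74])

```text
t: 9.0
tcp_pos: [655.3, 37.8, 79.7]
tool_rot: [-2.394, -2.035, 0.004]
wrist_force: [0.3, 0.2, 0.6]
width: 0.133
grip_force: 0.0
```

```bash
python3 - <<'E'
from h import *
s=ctrl.sense();print(s["t"],s["tcp_pos"],R.from_rotvec(s["tool_rot"]).as_matrix().round(3).tolist())
E
```

```text
9.0 [655.32188061  37.7994654   79.73070847] [[0.161, 0.987, -0.002], [0.987, -0.161, -0.001], [-0.002, -0.001, -1.0]]
```

Emit:
carry_out(delta_pos=[[0, 0, 0.04], [0, 0, 0.08], [0, 0, 0.099], [0, 0, 0.099], [-0.02, 0, 0.099], [-0.05, 0, 0.099], [-0.085, 0, 0.099], [-0.125, 0, 0.099], [-0.165, 0, 0.099], [-0.205, 0, 0.099]], rot=[[0, 0, 0], [0, 0, 0], [0, 0, 0], [0, 0, 0], [0, 0, 0], [0, 0, 0], [0, 0, 0], [0, 0, 0], [0, 0, 0], [0, 0, 0]], fingers=[-0.74, -0.74, -0.74, -0.74, -0.74, -0.74, -0.74, -0.74, -0.74, -0.74])

```text
t: 10.0
tcp_pos: [640.0, -64.6, 31.6]
tool_rot: [2.393, 2.034, 0.0]
wrist_force: [0.3, -0.0, 0.4]
width: 0.125
grip_force: 0.2
```

Emit:
carry_out(delta_pos=[[-0.035, 0, 0], [-0.08, 0, 0], [-0.125, 0, 0], [-0.17, 0, 0], [-0.215, 0, 0], [-0.26, 0, 0], [-0.305, 0, 0], [-0.35, 0, 0], [-0.395, 0, 0], [-0.44, 0, 0]], rot=[[0, 0, 0], [0, 0, 0], [0, 0, 0], [0, 0, 0], [0, 0, 0], [0, 0, 0], [0, 0, 0], [0, 0, 0], [0, 0, 0], [0, 0, 0]], fingers=[-0.74, -0.74, -0.74, -0.74, -0.74, -0.74, -0.74, -0.74, -0.74, -0.74])

```text
t: 11.0
tcp_pos: [604.3, -281.1, 31.2]
tool_rot: [2.393, 2.035, -0.0]
wrist_force: [0.6, -0.2, 0.4]
width: 0.13
grip_force: 0.1
```

Emit:
carry_out(delta_pos=[[-0.015, 0, 0], [-0.015, 0, 0], [0.02, 0, 0], [0.03, 0, 0], [0.03, 0, -0.1], [0.03, 0, -0.2], [0.03, 0, -0.2]], rot=[[0, 0, 0], [0, 0, 0], [0, 0, 0], [0, 0, 0], [0, 0, 0], [0, 0, 0], [0, 0, 0]], fingers=[-0.74, -0.74, -0.74, -0.74, -0.74, -0.74, -0.74])

```text
t: 11.7
tcp_pos: [612.8, -262.5, 138.5]
tool_rot: [2.38, 2.034, 0.011]
wrist_force: [0.2, 0.4, 0.3]
width: 0.128
grip_force: 0.0
```

```bash
python3 - <<'E'
from h import *
s=ctrl.sense();im=ctrl.camera("side");cv2.imwrite("pics/side5.png",cv2.resize(im[100:280,190:430],(800,600)))
print(s["t"],s["tcp_pos"],s["width"],s["wrist_force"],s["tool_rot"])
for st,c in blobs(im): 
    p=pix2w("side",*c,6.5)[:2]
    if 400<p[0]<750 and -450<p[1]<250: print((c*1.5625).round(),st.tolist(),p.round(1))
E
```

```text
11.7 [ 612.79299899 -262.46294561  138.52877631] 0.12834976849772747 [0.21269693 0.37636336 0.30038006] [2.38007995 2.03389195 0.01084291]
[473. 304.] [296, 183, 15, 24, 308] [552.8 -68.5]
[332. 332.] [207, 207, 12, 12, 121] [652.2 124.6]
[418. 349.] [259, 217, 18, 14, 190] [535.   71.4]
[358. 372.] [214, 222, 31, 33, 706] [559.4 162.1]
```

View pics/side5.png

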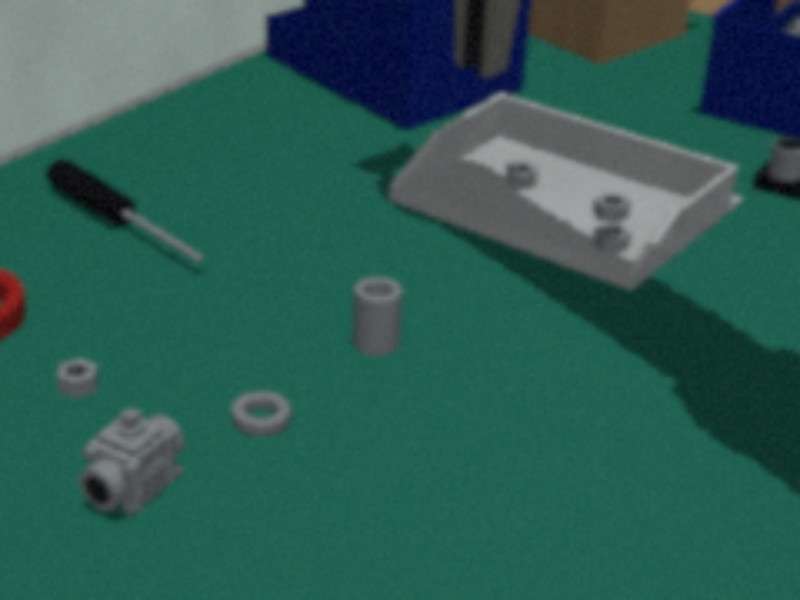

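Nut C is inside at (519,174). Nut D is next.

Emit:
carry_out(delta_pos=[[0.851, -0.039, 0.1], [0.851, -0.039, 0.1], [0.851, -0.039, 0.1], [0.851, -0.039, 0.1], [0.851, -0.039, 0.1], [0.851, -0.039, 0.1], [0.851, -0.039, 0.1], [0.851, -0.039, 0.1], [0.851, -0.039, 0.1], [0.851, -0.039, 0.1]], rot=[[0, 0, -0.046], [0, 0, -0.046], [0, 0, -0.046], [0, 0, -0.046], [0, 0, -0.046], [0, 0, -0.046], [0, 0, -0.046], [0, 0, -0.046], [0, 0, -0.046], [0, 0, -0.046]], fingers=[-0.74, -0.74, -0.74, -0.74, -0.74, -0.74, -0.74, -0.74, -0.74, -0.74])

```text
t: 12.75
tcp_pos: [653.1, 168.4, 78.8]
tool_rot: [-2.34, -2.089, 0.0]
wrist_force: [0.2, -0.7, -0.1]
width: 0.132
grip_force: 0.0
```

```bash
python3 - <<'E'
from h import *
s=ctrl.sense();print(s["t"],s["tcp_pos"],R.from_rotvec(s["tool_rot"]).as_matrix().round(3).tolist())
E
```

```text
12.75 [653.09375964 168.36358377  78.84496767] [[0.113, 0.994, -0.003], [0.994, -0.113, 0.004], [0.003, -0.004, -1.0]]
```

Emit:
carry_out(delta_pos=[[0, 0, 0], [0, 0, 0.04], [0, 0, 0.08], [0, 0, 0.099], [0, 0, 0.099], [-0.02, 0, 0.099], [-0.05, 0, 0.099], [-0.085, 0, 0.099], [-0.125, 0, 0.099], [-0.165, 0, 0.099]], rot=[[0, 0, 0], [0, 0, 0], [0, 0, 0], [0, 0, 0], [0, 0, 0], [0, 0, 0], [0, 0, 0], [0, 0, 0], [0, 0, 0], [0, 0, 0]], fingers=[-0.74, -0.74, -0.74, -0.74, -0.74, -0.74, -0.74, -0.74, -0.74, -0.74])

```text
t: 13.75
tcp_pos: [646.1, 74.5, 32.2]
tool_rot: [2.356, 2.077, 0.001]
wrist_force: [-0.0, 0.7, -0.0]
width: 0.131
grip_force: 0.2
```

Emit:
carry_out(delta_pos=[[-0.035, 0, 0], [-0.08, 0, 0], [-0.125, 0, 0], [-0.17, 0, 0], [-0.215, 0, 0], [-0.26, 0, 0], [-0.305, 0, 0], [-0.35, 0, 0], [-0.395, 0, 0], [-0.44, 0, 0]], rot=[[0, 0, 0], [0, 0, 0], [0, 0, 0], [0, 0, 0], [0, 0, 0], [0, 0, 0], [0, 0, 0], [0, 0, 0], [0, 0, 0], [0, 0, 0]], fingers=[-0.74, -0.74, -0.74, -0.74, -0.74, -0.74, -0.74, -0.74, -0.74, -0.74])

```text
t: 14.75
tcp_pos: [618.2, -143.3, 31.9]
tool_rot: [2.355, 2.078, 0.0]
wrist_force: [1.3, 1.8, 0.4]
width: 0.129
grip_force: 0.2
```

Emit:
carry_out(delta_pos=[[-0.04, 0, 0], [-0.08, 0, 0], [-0.12, 0, 0], [-0.16, 0, 0], [-0.19, 0, 0], [-0.215, 0, 0], [-0.215, 0, 0], [-0.18, 0, 0], [-0.17, 0, -0.06], [-0.17, 0, -0.16]], rot=[[0, 0, 0], [0, 0, 0], [0, 0, 0], [0, 0, 0], [0, 0, 0], [0, 0, 0], [0, 0, 0], [0, 0, 0], [0, 0, 0], [0, 0, 0]], fingers=[-0.74, -0.74, -0.74, -0.74, -0.74, -0.74, -0.74, -0.74, -0.74, -0.74])

```text
t: 15.75
tcp_pos: [606.4, -219.4, 108.6]
tool_rot: [-2.343, -2.08, 0.003]
wrist_force: [1.1, -1.4, 0.1]
width: 0.125
grip_force: 0.0
```

Emit:
carry_out(delta_pos=[[0.08, 0, -0.08], [0.16, 0, -0.16], [0.24, 0, -0.24], [0.32, 0, -0.26], [0.4, 0, -0.26], [0.4, 0, -0.26], [0.4, 0, -0.26], [0.4, 0, -0.26]], rot=[[0, 0, 0], [0, 0, 0], [0, 0, 0], [0, 0, 0], [0, 0, 0], [0, 0, 0], [0, 0, 0], [0, 0, 0]], fingers=[-0.74, -0.74, -0.74, -0.74, -0.74, -0.74, -0.74, -0.74])

```text
t: 16.55
tcp_pos: [632.4, -26.6, 240.8]
tool_rot: [-2.354, -2.08, 0.002]
wrist_force: [0.5, -0.2, -0.5]
width: 0.132
grip_force: 0.0
```

```bash
python3 - <<'E'
from h import *
s=ctrl.sense();im=ctrl.camera("side");cv2.imwrite("pics/side6.png",cv2.resize(im[100:280,190:430],(800,600)))
print(s["t"],s["tcp_pos"],s["width"],s["wrist_force"],s["tool_rot"])
for st,c in blobs(im): 
    p=pix2w("side",*c,6.5)[:2]
    if 400<p[0]<750 and -450<p[1]<250: print((c*1.5625).round(),st.tolist(),p.round(1))
E
```

```text
16.55 [632.35631105 -26.59430804 240.77870328] 0.13162566697658468 [ 0.47952318 -0.22261175 -0.54506251] [-2.35411915e+00 -2.07989047e+00  1.86252018e-03]
[473. 304.] [296, 183, 15, 24, 309] [551.6 -66.9]
[418. 349.] [259, 217, 18, 14, 191] [535.   71.6]
[358. 372.] [214, 223, 31, 32, 706] [559.4 162.1]
```

View pics/side6.png

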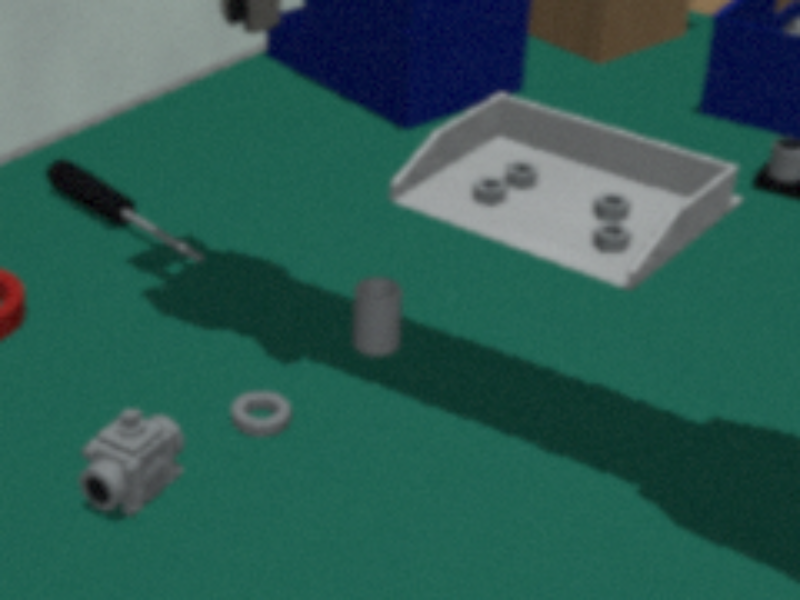

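All four nuts lie in the tray at (489,190), (519,174), (611,208) and (612,238), well past the lip. The bystanders have not moved and the hand is clear.

```bash
python3 -c "
from workcell import ctrl
print(ctrl.job_done())"
```

```text
the job is handed in; nothing more can be done
None
```

I swept all four nuts into the tray, well past the front lip, and handed the job in at about 17 s with the hand clear; in the last camera view the valve, sleeve and ring measured unmoved, and the screwdriver and tape looked undisturbed where they were in frame (the spanner was out of frame, well away from every sweep).

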